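# Find the rocking corner of the pipe jig and press its shim flat

## Task

The pipe-cutting jig plate on the bench rocks on one of its four corner feet. Press down on the plate's corner ears, one after another, until you find the one that dips, then press the upturned shim tab of that same corner fully flat. Only press: leave the other three shim tabs standing, do not shift or lift the plate, leave everything else on the bench alone, and finish clear of it all.

Things in the scene. Friction and masses are not known exactly. Their poses are not given: they have to be found in the camera images.
- plate: Jig plate: grey-painted metal, 150 x 160 x 8 mm, with a clay pipe (86 mm across, 130 long, along x; top 111 mm above the plate's underside) in wooden saddles. Loose, about 2.2 kg; it rests by four 40 mm wide corner ears, two to +y and two to -y, on four feet on a plywood board. Origin: centre of its underside, 32 mm above the bench; x points away from the robot (within 15 degrees), z up.
- ear_a (a point): Where to press the far left (+x, +y) ear: on its top face right over its foot, 40 mm above the bench. Three of the ears stand firm; one, which looks like the rest and is not the same every time, has a soft foot: pressed, it dips 4 mm (starts at about 3 N, bottoms at about 5 N) and comes back up when let go.
- ear_b (a point): Where to press the far right (+x, -y) ear: on its top face right over its foot, 40 mm above the bench. Three of the ears stand firm; one, which looks like the rest and is not the same every time, has a soft foot: pressed, it dips 4 mm (starts at about 3 N, bottoms at about 5 N) and comes back up when let go.
- ear_c (a point): Where to press the near left (-x, +y) ear: on its top face right over its foot, 40 mm above the bench. Three of the ears stand firm; one, which looks like the rest and is not the same every time, has a soft foot: pressed, it dips 4 mm (starts at about 3 N, bottoms at about 5 N) and comes back up when let go.
- ear_d (a point): Where to press the near right (-x, -y) ear: on its top face right over its foot, 40 mm above the bench. Three of the ears stand firm; one, which looks like the rest and is not the same every time, has a soft foot: pressed, it dips 4 mm (starts at about 3 N, bottoms at about 5 N) and comes back up when let go.
- pin_a (a joint): Witness pin hidden under the far left (+x, +y) ear, its top 0.5 mm below the ear (m, 0 at the start). It is pushed down by the ear if the ear dips, to about 0.003, and stays down.
- pin_b (a joint): Witness pin hidden under the far right (+x, -y) ear, its top 0.5 mm below the ear (m, 0 at the start). It is pushed down by the ear if the ear dips, to about 0.003, and stays down.
- pin_c (a joint): Witness pin hidden under the near left (-x, +y) ear, its top 0.5 mm below the ear (m, 0 at the start). It is pushed down by the ear if the ear dips, to about 0.003, and stays down.
- pin_d (a joint): Witness pin hidden under the near right (-x, -y) ear, its top 0.5 mm below the ear (m, 0 at the start). It is pushed down by the ear if the ear dips, to about 0.003, and stays down.
- tab_a (a point): Press point on the shim tab of the far left (+x, +y) ear: steel flap 28 mm wide, 45 long, 2.5 thick, slanting up towards the robot from a hinge under the ear's -x edge; mid-width, 32 mm from the hinge, 47 mm (up) to 53 mm (flat) on the plate's -x side of ear_a. 48 mm above the bench when up, 30 mm when flat on its dark steel sole.
- shim_a (a joint): Angle of the far left (+x, +y) shim tab (rad): 0 to 0.1 as it stands at the start (35 to 29 degrees up), 0.61 pressed flat on its sole. Stiff hinge: about 4 N straight down at tab_a moves it, and it stays where it is left.
- tab_b (a point): Press point on the shim tab of the far right (+x, -y) ear: steel flap 28 mm wide, 45 long, 2.5 thick, slanting up towards the robot from a hinge under the ear's -x edge; mid-width, 32 mm from the hinge, 47 mm (up) to 53 mm (flat) on the plate's -x side of ear_b. 48 mm above the bench when up, 30 mm when flat on its dark steel sole.
- shim_b (a joint): Angle of the far right (+x, -y) shim tab (rad): 0 to 0.1 as it stands at the start (35 to 29 degrees up), 0.61 pressed flat on its sole. Stiff hinge: about 4 N straight down at tab_b moves it, and it stays where it is left.
- tab_c (a point): Press point on the shim tab of the near left (-x, +y) ear: steel flap 28 mm wide, 45 long, 2.5 thick, slanting up towards the robot from a hinge under the ear's -x edge; mid-width, 32 mm from the hinge, 47 mm (up) to 53 mm (flat) on the plate's -x side of ear_c. 48 mm above the bench when up, 30 mm when flat on its dark steel sole.
- shim_c (a joint): Angle of the near left (-x, +y) shim tab (rad): 0 to 0.1 as it stands at the start (35 to 29 degrees up), 0.61 pressed flat on its sole. Stiff hinge: about 4 N straight down at tab_c moves it, and it stays where it is left.
- tab_d (a point): Press point on the shim tab of the near right (-x, -y) ear: steel flap 28 mm wide, 45 long, 2.5 thick, slanting up towards the robot from a hinge under the ear's -x edge; mid-width, 32 mm from the hinge, 47 mm (up) to 53 mm (flat) on the plate's -x side of ear_d. 48 mm above the bench when up, 30 mm when flat on its dark steel sole.
- shim_d (a joint): Angle of the near right (-x, -y) shim tab (rad): 0 to 0.1 as it stands at the start (35 to 29 degrees up), 0.61 pressed flat on its sole. Stiff hinge: about 4 N straight down at tab_d moves it, and it stays where it is left.
- pencil: Bystander: flat carpenter's pencil, 14 x 130 x 8 mm, lying in front of the plate on the plywood board; origin at the centre of its underside. To be left alone.
- dog: Bystander: red bench-dog plug, 28 mm across, 34 mm tall, standing on the board behind the plate; origin at the centre of its underside. To be left alone.
- disc: Bystander: grey cutting disc, 115 mm across, 6 mm thick, flat on the bench to the left; origin at the centre of its underside. To be left alone.
- tape: Bystander: tape measure, 70 x 35 x 60 mm, on the bench to the right; origin at the centre of its underside. To be left alone.
- wrench: Bystander: steel wrench lying on the bench behind the board; origin at the centre of its underside. To be left alone.
- tin: Bystander: closed steel can, 60 mm across, 60 mm tall, on the bench at the right; origin at the centre of its underside. To be left alone.
- shard: Bystander: terracotta offcut, 60 x 45 x 12 mm, flat on the bench at the left; origin at the centre of its underside. To be left alone.

How it is judged:
By the outcome, as a careful person would: the job done as asked, in the order asked, and still so for the second after the job is handed in, with the robot touching nothing.
It also fails if it takes over 72 s, if anything falls off the work surface, if the arm or the gripper's body presses on something with over 40 N, if the wrist force passes 120 N, or if a joint passes its speed limit or range.

## Robot

A 6-joint arm with a two-finger parallel gripper is mounted at the origin on the work surface. World frame = base frame: x ahead of the robot, y to its left, z up, the work surface at z = 0. Lengths are in m, angles in rad, forces in N, time in s.
With the tool pointing down it reaches from about 0.3 to 0.775 m from the base axis. Payload 14.6 kg.
Tool frame: the origin (TCP) lies midway between the tips of the shut fingers; the grasp point (between the pads) lies 19 mm behind it (ctrl.grip_depth is the z of the grasp point in the tool frame, in m); z points along the fingers, y is the line along which they close (so a half turn about z gives the same grasp; the last joint's range is limited). The gripper opens to 94 mm and grips with 3 to 60 N. Pads are 16 mm wide; open, the fingers measure 119 mm over their backs; the gripper's body (75 mm by 177 mm) begins 78 mm behind the grasp point.
Start: joints at [-1.374, 0.3, 1.521, -0, 1.321, -0.067], TCP at [0.143, -0.531, 0.205] pointing down, gripper open.
Joint ranges: [-3.03, 3.03], [-0.79, 2.21], [0.23, 2.52], [-1.04, 4.18], [0, 3.07], [-2.55, 2.55]. Speed limits (rad/s): [2.22, 2.22, 2.57, 3.14, 3.14, 3.14].

## Interface

Orientations are given as [roll, pitch, yaw] about the fixed x, y, z axes, in that order (R = Rz(yaw) Ry(pitch) Rx(roll)).
In Python, from station import ctrl gives the robot as it stands. The module is installed in compiled form; this text tells all that it offers.
- The arm moves only by the tool carry_out, never from a script. Its argument "commands" is a list of rows, each a list of 3 entries, a list of its own where there are three numbers: the closure, from 0 (fully open) to 1 (shut), then the shift along the tool's x, y, z in mm, then the turn, a rotation vector about the tool's x, y, z in rad. In form: [[gripper, [tx, ty, tz], [wx, wy, wz]], ...]. A call has 1 to 10 rows; each row shifts and turns the commanded pose from where the row before left it, along the tool's axes as they then stand; what a row does not reach is not made up. A row lasts 1/8 s, in which the tool goes at most 62.5 mm and 10.7 degrees, less where a joint would pass 70% of its speed; a pose out of reach is approached as far as the arm can. A call with a gripper value outside its range is refused whole. The fingers move at their own pace and stop on an object; "squeeze" is the grip in N (left out, the last holds). Time passes only in rows, so rows that do not move let the fingers close. It gives the time, the measured TCP pose, the force, the opening and the grip force at its end, in the units of the state.
- ctrl.get_obs(): the state, without advancing time (a new reading comes with each control period).
- ctrl.camera(name): name is "side" or "top" or "wrist"; returns a dict with "img" (384x512x3 uint8, blue, green, red), "camera_matrix" (3x3 intrinsics, pixels), "rvec" (rotation vector, rad) and "tvec" (3), from world to camera coordinates, as OpenCV has them. Camera axes: x right, y down, z forward; pixel columns grow to the right and rows downward; lengths in m; the calibration is good to about 2 mm. A picture is of the moment at which its call begins. There is no depth.
- ctrl.hand_in(): hands the job in; it is judged then, once.
Trained networks look in the newest picture that a camera, given by its name, has taken for a name from the list of things; names that differ only in an ending like _2 or _b are one class to them, and where a whole thing is asked for, a point or a joint stands for the part that bears it (a point fixed in the world has none). Each returns a list of dicts, best first, with "score" (0 to 1); they miss things now and then, are a little off and sometimes report something else, mostly with a low value. They report only what shows in the picture. A call takes as long as a camera call.
- ctrl.outline_of(thing, camera): "region" (384x512 bool, what is visible of it).
- ctrl.place_of(thing, camera): "at" ([x, y, z] in m, in world coordinates, good to about 4 mm: a listed point, or the origin of a listed thing).
The state is a dict: "time_s": time; "qpos": joint angles; "joint_vel": joint speeds; "tau": joint torques, N m; "ee_pos": TCP position; "eef_rot": TCP orientation; "force": force on the tool from outside, world axes, zero at the start; "moment": the same for the moment, N m; "grip_width": finger opening in m; "grip_force": force on a finger pad.
Only numpy, scipy, OpenCV 4.12 (cv2) and the standard library are available. Lean on these libraries where they do the work, as an engineer would, in place of code of your own. Each camera call takes 0.05 s, during which the arm holds its last target. There are 200 camera calls.

## Working session

There is one attempt and no reset: what is moved stays moved. The work goes in short steps, Python scripts to look and compute and a tool call to move; the robot and the scene stay as the last step left them, time stands still between calls to the robot, and variables do not carry over. Pictures are saved under pics/ and viewed, at most 10 in all, crops included, and the job is handed in when it is done.

Besides the shell and the picture viewer there is one more tool, called after "Request:" as name([rows], argument=value, ...), one row to a line, values as JSON. carry_out: Moves the arm, as the interface text tells. Its arguments: {"type":"object","properties":{"commands":{"type":"array","items":{"type":"array"}},"squeeze":{"type":"number"}},"required":["commands"]}

```bash
mkdir -p pics
python3 - <<'E'
from station import ctrl
import cv2, numpy as np
o=ctrl.get_obs(); print(o)
ims=[]
for c in("top","side"):
    d=ctrl.camera(c); ims.append(d["img"]); cv2.imwrite(f"pics/{c}0.png",cv2.resize(d["img"],(800,600),interpolation=cv2.INTER_CUBIC))
    print(c,d["camera_matrix"].tolist(),d["rvec"],d["tvec"])
    for t in["plate","ear_a","ear_b","ear_c","ear_d","tab_a","tab_b","tab_c","tab_d","pencil","dog","tape","tin","disc"]:
        print(t,[(round(r["score"],2),np.round(r["at"],4).tolist()) for r in ctrl.place_of(t,c)[:5]])
E
```

```text
{'time_s': 0.0, 'qpos': array([-1.37360917e+00,  3.00486846e-01,  1.52158970e+00,  3.68932294e-05,
        1.32070649e+00, -6.65998686e-02]), 'joint_vel': array([ 0.00059136,  0.00050631, -0.00065932,  0.00069506, -0.0019708 ,
        0.00088224]), 'tau': array([-5.47925611e-04, -5.31816208e+01, -3.52740633e+01,  7.08180713e-02,
        2.44169187e-02, -1.19804149e-04]), 'ee_pos': array([ 0.14336009, -0.53070988,  0.20487405]), 'eef_rot': array([-3.14040729e+00, -1.14875981e-04,  2.63777801e-01]), 'force': array([ 0.06248373, -0.52114314, -0.0690122 ]), 'moment': array([ 0.02928392,  0.00226624, -0.04060037]), 'grip_force': 0.0, 'grip_width': 0.09400208908075948}
top [[487.9798121750649, 0.0, 260.04402487782016], [0.0, 487.9798121750649, 192.29611431543333], [0.0, 0.0, 1.0]] [ 2.14085852 -2.10378979  0.1753088 ] [0.0184514  0.59905407 1.33002397]
plate [(0.84, [0.553, -0.1013, 0.0296])]
ear_a [(0.91, [0.5937, -0.2343, 0.0383]), (0.61, [0.5138, 0.0264, 0.0389]), (0.61, [0.4791, -0.219, 0.0408]), (0.59, [0.6263, 0.0158, 0.0446])]
ear_b [(0.91, [0.5937, -0.2343, 0.0383]), (0.61, [0.5138
[... 2220 characters left out ...]
(0.44, [0.5776, 0.0182, 0.0499]), (0.44, [0.4665, 0.032, 0.0448])]
tab_b [(0.72, [0.5406, -0.231, 0.0479]), (0.51, [0.4358, -0.2157, 0.0438]), (0.44, [0.5776, 0.0182, 0.0499]), (0.44, [0.4665, 0.032, 0.0448])]
tab_c [(0.72, [0.5406, -0.231, 0.0479]), (0.51, [0.4358, -0.2157, 0.0438]), (0.44, [0.5776, 0.0182, 0.0499]), (0.44, [0.4665, 0.032, 0.0448])]
tab_d [(0.72, [0.5406, -0.231, 0.0479]), (0.51, [0.4358, -0.2157, 0.0438]), (0.44, [0.5776, 0.0182, 0.0499]), (0.44, [0.4665, 0.032, 0.0448])]
pencil [(0.85, [0.4511, -0.0928, 0.0067])]
dog [(0.44, [0.6604, -0.1106, 0.0094])]
tape [(0.83, [0.456, -0.3181, -0.0013])]
tin [(0.65, [0.6228, -0.3441, -0.0017])]
disc [(0.9, [0.6268, 0.1417, -0.0013])]
```

View pics/top0.png

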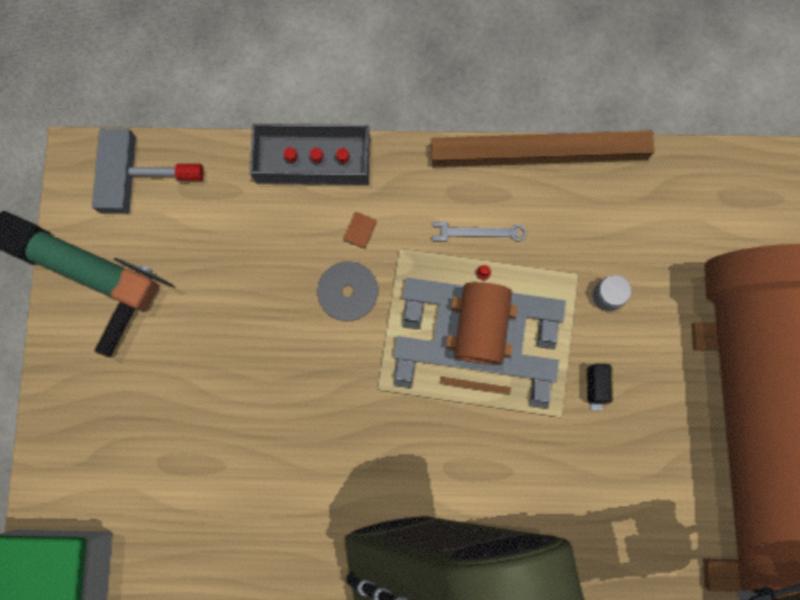

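View pics/side0.png

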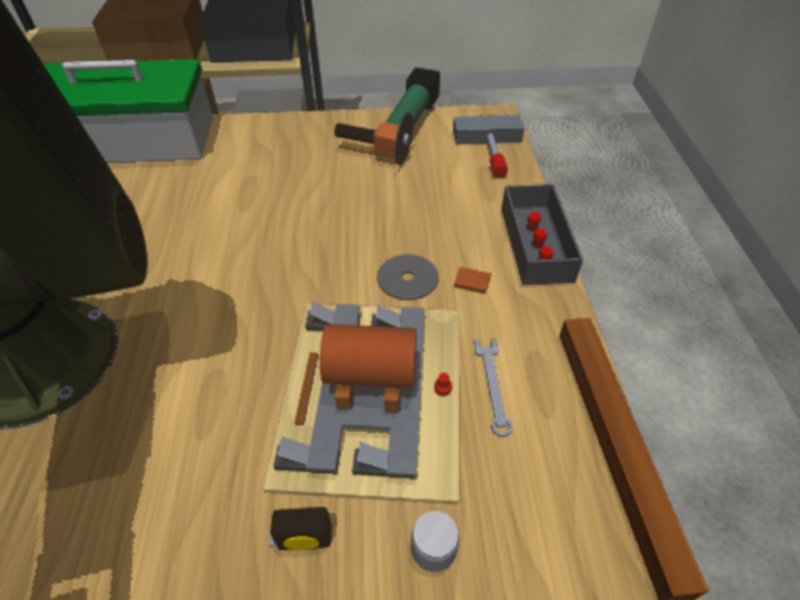

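The pictures agree with the networks: the plate is at about (0.553, -0.103) with yaw -0.13, and the tape and tin stand to its right. I'll shut the fingers and turn so that tool x lies along plate +y and tool y along plate +x (tool yaw 1.441).

Request:
carry_out([
  [1,[0,0,0],[0,0,-0.17]],
  [1,[0,0,0],[0,0,-0.17]],
  [1,[0,0,0],[0,0,-0.17]],
  [1,[0,0,0],[0,0,-0.17]],
  [1,[0,0,0],[0,0,-0.17]],
  [1,[0,0,0],[0,0,-0.17]],
  [1,[0,0,0],[0,0,-0.157]],
  [1,[0,0,0],[0,0,0]],
], squeeze=10)

```text
time_s: 2.5
ee_pos: [0.1434, -0.531, 0.2055]
eef_rot: [3.142, 0.0, 1.44]
force: [0.1, -0.3, 0.2]
grip_width: 0.0172
grip_force: 0.0
```

```bash
cat > h.py <<'E'
from station import ctrl
import numpy as np
from scipy.spatial.transform import Rotation as R
P={'a':(.6255,.014),'b':(.5925,-.2344),'c':(.514,.0275),'d':(.479,-.219)}
Q=np.array([P[k] for k in'abcd']); L=np.array([[.056,.125],[.056,-.125],[-.056,.125],[-.056,-.125]])
A=L@np.array([[1,0],[0,1]]); c=Q.mean(0); U,_,Vt=np.linalg.svd((Q-c).T@A); M=U@Vt
yaw=np.arctan2(M[1,0],M[0,0])
E={k:c+M@l for k,l in zip('abcd',L)}
T={k:E[k]+M@[-.050,0] for k in E}
def to(p,z):
    o=ctrl.get_obs(); r=R.from_euler('xyz',o['eef_rot'])
    return np.round(r.inv().apply(np.array([*p,z])-o['ee_pos'])*1000,1), o['eef_rot'].round(4), o['ee_pos'].round(4), o['force'].round(2)
E
python3 -c "
from h import *
print(yaw,E,T,Q)
for k in 'dbac': print(k,to(E[k],.06))"
```

```text
-0.1350586185249637 {'a': array([0.62507108, 0.01334637]), 'b': array([ 0.59140898, -0.23437699]), 'c': array([0.51409102, 0.02842699]), 'd': array([ 0.48042892, -0.21929637])} {'a': array([0.57552641, 0.02007879]), 'b': array([ 0.54186431, -0.22764457]), 'c': array([0.46454634, 0.03515941]), 'd': array([ 0.43088425, -0.21256395])} [[ 0.6255  0.014 ]
 [ 0.5925 -0.2344]
 [ 0.514   0.0275]
 [ 0.479  -0.219 ]]
d (array([353. , 293.4, 145.5]), array([3.1416e+00, 1.0000e-04, 1.4398e+00]), array([ 0.1434, -0.531 ,  0.2055]), array([ 0.1 , -0.34,  0.21]))
b (array([352.6, 405.4, 145.5]), array([3.1416e+00, 1.0000e-04, 1.4398e+00]), array([ 0.1434, -0.531 ,  0.2055]), array([ 0.1 , -0.34,  0.21]))
a (array([602.6, 406.5, 145.4]), array([3.1416e+00, 1.0000e-04, 1.4398e+00]), array([ 0.1434, -0.531 ,  0.2055]), array([ 0.1 , -0.34,  0.21]))
c (array([603. , 294.5, 145.4]), array([3.1416e+00, 1.0000e-04, 1.4398e+00]), array([ 0.1434, -0.531 ,  0.2055]), array([ 0.1 , -0.34,  0.21]))
```

Request:
carry_out([
  [1,[35.3,29.3,0],[0,0,0]],
  [1,[35.3,29.3,0],[0,0,0]],
  [1,[35.3,29.3,0],[0,0,0]],
  [1,[35.3,29.3,0],[0,0,0]],
  [1,[35.3,29.3,0],[0,0,0]],
  [1,[35.3,29.3,0],[0,0,0]],
  [1,[35.3,29.3,0],[0,0,0]],
  [1,[35.3,29.3,0],[0,0,0]],
  [1,[35.3,29.3,0],[0,0,0]],
  [1,[35.3,29.3,0],[0,0,0]],
])

```text
time_s: 3.75
ee_pos: [0.4807, -0.2178, 0.2056]
eef_rot: [3.141, 0.0, 1.436]
force: [0.4, -1.1, 0.2]
grip_width: 0.0005
grip_force: 0.0
```

Request:
carry_out([
  [1,[0,0,40],[0,0,0]],
  [1,[0,0,40],[0,0,0]],
  [1,[0,0,40],[0,0,0]],
  [1,[0,0,15],[0,0,0]],
  [1,[0,0,0],[0,0,0]],
  [1,[0,0,0],[0,0,0]],
])

```text
time_s: 4.5
ee_pos: [0.4804, -0.2194, 0.072]
eef_rot: [3.139, 0.001, 1.44]
force: [0.2, 0.9, 0.5]
grip_width: 0.0003
grip_force: 0.0
```

```bash
python3 -c "
from h import *
import cv2
print(to(E['d'],.045))
d=ctrl.camera('side')['img'][170:340,150:330]
cv2.imwrite('pics/s1.png',cv2.resize(d,(630,595),interpolation=cv2.INTER_CUBIC))"
```

```text
(array([ 0.1, -0.1, 27. ]), array([3.1395e+00, 8.0000e-04, 1.4399e+00]), array([ 0.4804, -0.2194,  0.072 ]), array([0.21, 0.92, 0.48]))
```

View pics/s1.png

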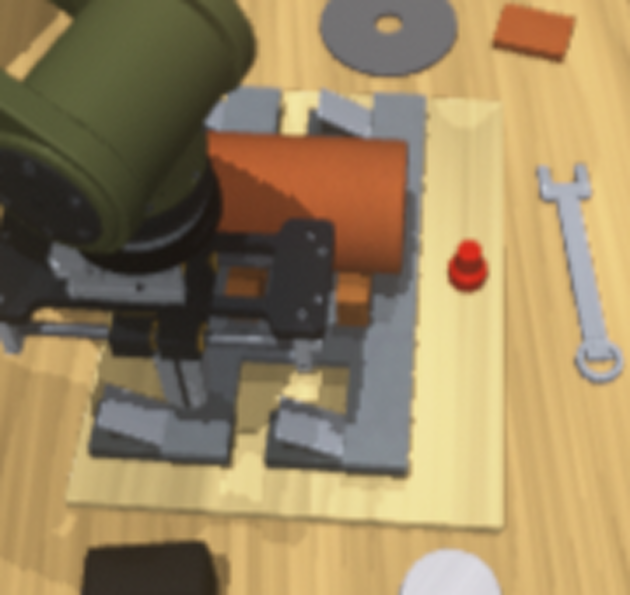

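The shut fingertips, at about (185, 405), hang over the near right ear, well clear of its tab. Now pressing ear d.

Request:
carry_out([
  [1,[0,0,12],[0,0,0]],
  [1,[0,0,10],[0,0,0]],
  [1,[0,0,4],[0,0,0]],
  [1,[0,0,2],[0,0,0]],
  [1,[0,0,0],[0,0,0]],
  [1,[0,0,0],[0,0,0]],
])

```text
time_s: 5.3
ee_pos: [0.4798, -0.219, 0.0427]
eef_rot: [3.141, 0.0, 1.441]
force: [0.3, 0.1, -1.1]
grip_width: 0.0006
grip_force: 0.0
```

Request:
carry_out([
  [1,[0,0,1],[0,0,0]],
  [1,[0,0,1],[0,0,0]],
  [1,[0,0,0],[0,0,0]],
  [1,[0,0,0],[0,0,0]],
])

```text
time_s: 5.8
ee_pos: [0.4797, -0.2189, 0.0405]
eef_rot: [-3.142, -0.0, 1.441]
force: [-0.0, 0.4, -0.1]
grip_width: 0.0006
grip_force: 0.0
```

Request:
carry_out([
  [1,[0,0,1],[0,0,0]],
  [1,[0,0,1],[0,0,0]],
  [1,[0,0,0],[0,0,0]],
  [1,[0,0,0],[0,0,0]],
])

```text
time_s: 6.3
ee_pos: [0.4798, -0.219, 0.0401]
eef_rot: [3.141, 0.0, 1.441]
force: [-9.2, 3.9, 22.3]
grip_width: 0.0008
grip_force: 11.1
```

Ear d is firm: 22 N with z held at 40.1 mm. On to b.

Request:
carry_out([
  [1,[0,0,-20],[0,0,0]],
  [1,[0,0,-25],[0,0,0]],
  [1,[0,40,0],[0,0,0]],
  [1,[0,40,0],[0,0,0]],
  [1,[0,32,0],[0,0,0]],
  [1,[0,0,20],[0,0,0]],
  [1,[0,0,15],[0,0,0]],
  [1,[0,0,5],[0,0,0]],
  [1,[0,0,0],[0,0,0]],
  [1,[0,0,0],[0,0,0]],
])

```text
time_s: 7.55
ee_pos: [0.5909, -0.2336, 0.0442]
eef_rot: [3.141, 0.0, 1.441]
force: [0.2, -0.2, 0.9]
grip_width: 0.0002
grip_force: 0.0
```

```bash
python3 -c "
from h import *
print(to(E['b'],.041))"
```

```text
(array([-0.7,  0.6,  3.2]), array([3.1406e+00, 3.0000e-04, 1.4406e+00]), array([ 0.5909, -0.2336,  0.0442]), array([ 0.22, -0.24,  0.88]))
```

Request:
carry_out([
  [1,[0,0,2],[0,0,0]],
  [1,[0,0,1],[0,0,0]],
  [1,[0,0,1],[0,0,0]],
  [1,[0,0,0.5],[0,0,0]],
  [1,[0,0,0],[0,0,0]],
  [1,[0,0,0],[0,0,0]],
])

```text
time_s: 8.3
ee_pos: [0.5909, -0.2335, 0.0403]
eef_rot: [3.141, 0.0, 1.441]
force: [-6.9, 3.0, 12.9]
grip_width: 0.0005
grip_force: 6.2
```

Request:
carry_out([
  [1,[0,0,0.5],[0,0,0]],
  [1,[0,0,0.5],[0,0,0]],
  [1,[0,0,0],[0,0,0]],
  [1,[0,0,0],[0,0,0]],
])

```text
time_s: 8.8
ee_pos: [0.5909, -0.2335, 0.0402]
eef_rot: [3.141, 0.0, 1.441]
force: [-10.2, 3.6, 21.0]
grip_width: 0.0003
grip_force: 10.6
```

Ear b is firm. Lifting over the pipe to a.

Request:
carry_out([
  [1,[0,0,-25],[0,0,0]],
  [1,[0,0,-55],[0,0,0]],
  [1,[0,0,-60],[0,0,0]],
  [1,[50,0,-10],[0,0,0]],
  [1,[50,0,0],[0,0,0]],
  [1,[50,0,0],[0,0,0]],
  [1,[50,0,0],[0,0,0]],
  [1,[50,0,0],[0,0,0]],
  [1,[0,0,0],[0,0,0]],
  [1,[0,0,0],[0,0,0]],
])

```text
time_s: 10.05
ee_pos: [0.6231, 0.014, 0.1879]
eef_rot: [-3.142, 0.0, 1.441]
force: [1.1, -0.4, 0.5]
grip_width: 0.0004
grip_force: 0.0
```

```bash
python3 -c "
from h import *
print(to(E['a'],.044))"
```

```text
(array([ -0.4,   2. , 143.9]), array([-3.1416e+00,  2.0000e-04,  1.4410e+00]), array([0.6231, 0.014 , 0.1879]), array([ 1.06, -0.39,  0.47]))
```

Request:
carry_out([
  [1,[0,2,40],[0,0,0]],
  [1,[0,0,50],[0,0,0]],
  [1,[0,0,35],[0,0,0]],
  [1,[0,0,15],[0,0,0]],
  [1,[0,0,3],[0,0,0]],
  [1,[0,0,0],[0,0,0]],
  [1,[0,0,0],[0,0,0]],
])

```text
time_s: 10.92
ee_pos: [0.6258, 0.0141, 0.0463]
eef_rot: [3.14, -0.0, 1.441]
force: [0.3, 1.0, 0.4]
grip_width: 0.0003
grip_force: 0.0
```

Request:
carry_out([
  [1,[0,0,2],[0,0,0]],
  [1,[0,0,1],[0,0,0]],
  [1,[0,0,1],[0,0,0]],
  [1,[0,0,0.5],[0,0,0]],
  [1,[0,0,0],[0,0,0]],
  [1,[0,0,0],[0,0,0]],
])

```text
time_s: 11.68
ee_pos: [0.6251, 0.0142, 0.0405]
eef_rot: [3.142, 0.0, 1.441]
force: [0.4, -1.0, -0.2]
grip_width: 0.0007
grip_force: 0.0
```

Request:
carry_out([
  [1,[0,0,0.5],[0,0,0]],
  [1,[0,0,0.5],[0,0,0]],
  [1,[0,0,0.5],[0,0,0]],
  [1,[0,0,0],[0,0,0]],
  [1,[0,0,0],[0,0,0]],
])

```text
time_s: 12.3
ee_pos: [0.6252, 0.0142, 0.0402]
eef_rot: [3.141, 0.0, 1.441]
force: [-6.9, 0.1, 13.1]
grip_width: 0.0002
grip_force: 6.4
```

Ear a is firm (13 N at 40.2 mm). On to c.

Request:
carry_out([
  [1,[0,0,-25],[0,0,0]],
  [1,[0,0,-25],[0,0,0]],
  [1,[0,-40,0],[0,0,0]],
  [1,[0,-40,0],[0,0,0]],
  [1,[0,-32,0],[0,0,0]],
  [1,[0,0,25],[0,0,0]],
  [1,[0,0,15],[0,0,0]],
  [1,[0,0,5],[0,0,0]],
  [1,[0,0,0],[0,0,0]],
  [1,[0,0,0],[0,0,0]],
])

```text
time_s: 13.55
ee_pos: [0.5145, 0.0287, 0.0444]
eef_rot: [3.141, -0.0, 1.441]
force: [0.3, -0.7, -0.6]
grip_width: 0.0003
grip_force: 0.0
```

Request:
carry_out([
  [1,[0,0,2],[0,0,0]],
  [1,[0,0,1],[0,0,0]],
  [1,[0,0,1],[0,0,0]],
  [1,[0,0,1],[0,0,0]],
  [1,[0,0,0.5],[0,0,0]],
  [1,[0,0,0],[0,0,0]],
  [1,[0,0,0],[0,0,0]],
])

```text
time_s: 14.42
ee_pos: [0.5141, 0.0287, 0.0385]
eef_rot: [-3.142, -0.0, 1.441]
force: [-2.0, 0.7, 2.6]
grip_width: 0.0008
grip_force: 1.4
```

It dips. Pressing on to the bottom.

Request:
carry_out([
  [1,[0,0,1],[0,0,0]],
  [1,[0,0,1],[0,0,0]],
  [1,[0,0,1],[0,0,0]],
  [1,[0,0,0.5],[0,0,0]],
  [1,[0,0,0],[0,0,0]],
  [1,[0,0,0],[0,0,0]],
])

```text
time_s: 15.18
ee_pos: [0.5141, 0.0288, 0.0359]
eef_rot: [3.142, -0.0, 1.441]
force: [-9.0, 2.8, 18.4]
grip_width: 0.0003
grip_force: 9.3
```

Ear c bottoms at 35.9 mm, so it is the soft one. Letting go and moving over tab c.

Request:
carry_out([
  [1,[0,0,-5],[0,0,0]],
  [1,[0,0,-15],[0,0,0]],
  [1,[0,0,-30],[0,0,0]],
  [1,[0,-25,0],[0,0,0]],
  [1,[0,-26,0],[0,0,0]],
  [1,[0,0,0],[0,0,0]],
  [1,[0,0,0],[0,0,0]],
])

```text
time_s: 16.05
ee_pos: [0.4645, 0.0352, 0.0855]
eef_rot: [3.14, -0.0, 1.441]
force: [0.4, 0.2, -0.1]
grip_width: 0.0004
grip_force: 0.0
```

```bash
python3 -c "
from h import *
import cv2
print(to(T['c'],.05))
im={}
for n in('side','wrist','top'):
    im[n]=ctrl.camera(n)['img']
    for t in('tab_c','ear_c'): print(n,t,[(round(r['score'],2),np.round(r['at'],4).tolist()) for r in ctrl.place_of(t,n)])
d=cv2.resize(im['side'][170:340,150:330],(400,378)); w=cv2.resize(im['wrist'],(400,300))
w=cv2.copyMakeBorder(w,0,78,0,0,cv2.BORDER_CONSTANT)
cv2.imwrite('pics/s2.png',np.hstack([d,w]))"
```

```text
(array([-0. ,  0.1, 35.5]), array([ 3.1403e+00, -1.0000e-04,  1.4408e+00]), array([0.4645, 0.0352, 0.0855]), array([ 0.45,  0.19, -0.09]))
side tab_c [(0.75, [0.436, -0.2158, 0.0426]), (0.58, [0.4663, 0.031, 0.0463]), (0.56, [0.5758, 0.0171, 0.0488]), (0.51, [0.5431, -0.2305, 0.0446])]
side ear_c [(0.88, [0.6226, 0.0113, 0.0427]), (0.86, [0.5931, -0.2312, 0.0432]), (0.81, [0.5105, 0.0249, 0.0364]), (0.6, [0.4797, -0.2183, 0.0355])]
wrist tab_c [(0.74, [0.4679, 0.0366, 0.0473]), (0.72, [0.5733, 0.0206, 0.0477])]
wrist ear_c [(0.58, [0.6248, 0.0115, 0.0437]), (0.56, [0.5106, 0.028, 0.0399])]
top tab_c [(0.61, [0.435, -0.2166, 0.044]), (0.58, [0.5404, -0.2246, 0.0426]), (0.37, [0.5766, 0.0173, 0.0472]), (0.26, [0.6252, 0.0138, 0.04])]
top ear_c [(0.91, [0.5937, -0.2357, 0.0399]), (0.7, [0.627, 0.012, 0.0422]), (0.62, [0.477, -0.2201, 0.0426]), (0.57, [0.4584, -0.3184, 0.0021]), (0.25, [0.7387, -0.1028, -0.0017])]
```

View pics/s2.png

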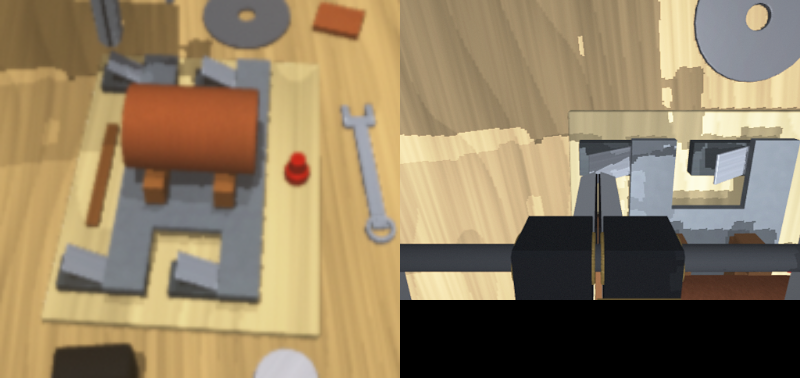

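All four tabs stand and the fingertips are above tab c: (105, 40) in the side crop, (600, 175) in the wrist view. Pressing it.

Request:
carry_out([
  [1,[0,0,18],[0,0,0]],
  [1,[0,0,14],[0,0,0]],
  [1,[0,0,4],[0,0,0]],
  [1,[0,0,4],[0,0,0]],
  [1,[0,0,4],[0,0,0]],
  [1,[0,0,4],[0,0,0]],
  [1,[0,0,3],[0,0,0]],
  [1,[0,0,2],[0,0,0]],
  [1,[0,0,0],[0,0,0]],
  [1,[0,0,0],[0,0,0]],
])

```text
time_s: 17.75
ee_pos: [0.4637, 0.0353, 0.0319]
eef_rot: [3.141, -0.0, 1.441]
force: [-0.5, 0.8, 0.2]
grip_width: 0.0008
grip_force: 0.0
```

Request:
carry_out([
  [1,[0,0,1],[0,0,0]],
  [1,[0,0,1],[0,0,0]],
  [1,[0,0,0.5],[0,0,0]],
  [1,[0,0,0],[0,0,0]],
  [1,[0,0,0],[0,0,0]],
])

```text
time_s: 18.38
ee_pos: [0.4637, 0.0353, 0.0298]
eef_rot: [3.141, -0.0, 1.441]
force: [-2.8, 0.7, 8.0]
grip_width: 0.0005
grip_force: 4.1
```

Request:
carry_out([
  [1,[0,0,0.5],[0,0,0]],
  [1,[0,0,0.5],[0,0,0]],
  [1,[0,0,0.5],[0,0,0]],
  [1,[0,0,0],[0,0,0]],
  [1,[0,0,0],[0,0,0]],
])

```text
time_s: 19.0
ee_pos: [0.4638, 0.0353, 0.0293]
eef_rot: [3.141, -0.0, 1.441]
force: [-10.4, 0.4, 25.4]
grip_width: 0.0007
grip_force: 12.7
```

Request:
carry_out([
  [1,[0,0,-6],[0,0,0]],
  [1,[0,0,-24],[0,0,0]],
  [1,[0,0,-50],[0,0,0]],
  [1,[0,0,-50],[0,0,0]],
  [1,[0,0,-50],[0,0,0]],
  [1,[40,0,0],[0,0,0]],
  [1,[40,0,0],[0,0,0]],
  [1,[40,0,0],[0,0,0]],
  [1,[0,0,0],[0,0,0]],
  [1,[0,0,0],[0,0,0]],
])

```text
time_s: 20.25
ee_pos: [0.4789, 0.1539, 0.2077]
eef_rot: [-3.141, 0.0, 1.441]
force: [-0.8, -0.1, 0.2]
grip_width: 0.0006
grip_force: 0.0
```

```bash
python3 -c "
from h import *
import cv2
o=ctrl.get_obs(); print(o['ee_pos'],o['force'])
im={}
for n in('side','top'):
    im[n]=ctrl.camera(n)['img']
    for t in('plate','tab_c','ear_c','pencil','dog'): print(n,t,[(round(r['score'],2),np.round(r['at'],4).tolist()) for r in ctrl.place_of(t,n)])
cv2.imwrite('pics/s3.png',cv2.resize(im['side'][170:340,150:330],(630,595),interpolation=cv2.INTER_CUBIC))"
```

```text
[0.47891673 0.15390653 0.20767824] [-0.81125847 -0.06418117  0.19650859]
side plate [(0.61, [0.5486, -0.1056, 0.0302])]
side tab_c [(0.67, [0.5442, -0.2312, 0.0449]), (0.62, [0.4374, -0.2154, 0.0465]), (0.54, [0.4617, 0.0326, 0.0295])]
side ear_c [(0.92, [0.5153, 0.028, 0.0357]), (0.76, [0.4812, -0.2202, 0.0355]), (0.57, [0.6253, 0.0106, 0.039]), (0.57, [0.5909, -0.2334, 0.0386])]
side pencil [(0.55, [0.451, -0.0963, 0.0089])]
side dog [(0.58, [0.4505, -0.0945, 0.0107]), (0.55, [0.6566, -0.1143, 0.007])]
top plate [(0.62, [0.5502, -0.1017, 0.0293])]
top tab_c [(0.68, [0.5767, 0.0159, 0.0448]), (0.63, [0.5389, -0.2268, 0.0442]), (0.6, [0.4605, 0.0352, 0.0347]), (0.53, [0.4356, -0.2145, 0.0428])]
top ear_c [(0.96, [0.6267, 0.0163, 0.0393]), (0.9, [0.4792, -0.2192, 0.0408]), (0.76, [0.5911, -0.2329, 0.0389]), (0.56, [0.5141, 0.0252, 0.0395])]
top pencil [(0.67, [0.7432, 0.1242, 0.0001]), (0.66, [0.4618, 0.0365, 0.0342]), (0.51, [0.4505, -0.0987, 0.0148]), (0.24, [0.625, 0.0168, 0.0419])]
top dog [(0.55, [0.6643, -0.1076, 0.0129])]
```

View pics/s3.png

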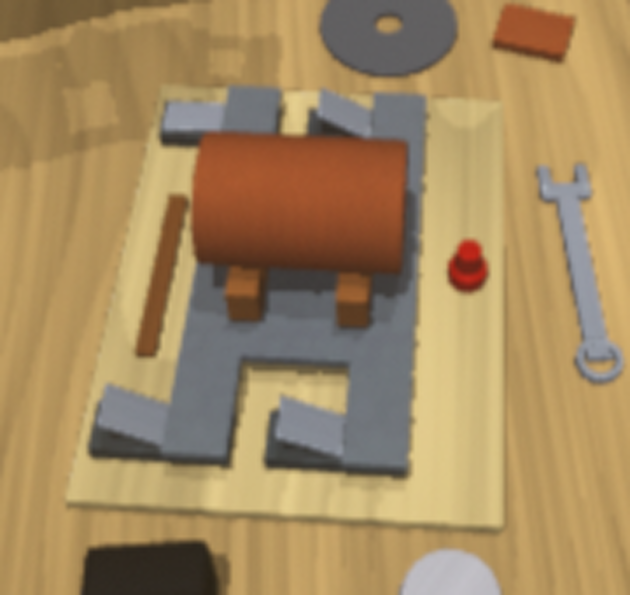

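Tab c at (195, 118) lies flat, the other three stand, and the plate has not moved. The arm is clear.

```bash
python3 -c "
from station import ctrl
print(ctrl.hand_in())"
```

```text
the job is handed in; nothing more can be done
None
```

The soft foot was under the near left ear (c): it dipped 4 mm under pressing while ears a, b and d stood firm. Its shim tab is now pressed flat, the other three still stand, the plate hasn't visibly moved, the arm finished clear, and the job is handed in at about 20 s.

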